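# Make up the airbrush kit and the building kit

### The arm

A 6-joint arm with a two-finger parallel gripper is mounted at the origin on a cart in front of the work surface, level with it; the furniture and walls round the work are solid. World frame = base frame: x ahead of the robot, y to its left, z up, the work surface at z = 0. Lengths are in mm, angles in rad, forces in N, time in s.
With the tool pointing down it reaches from about 275 to 725 mm from the base axis. Payload 15.9 kg.
Tool frame: the origin (TCP) lies midway between the tips of the shut fingers; the grasp point (between the pads) lies behind it (hold_point_z is the z of the grasp point in the tool frame, in mm); z points along the fingers, y is the line along which they close (so a half turn about z gives the same grasp; the last joint's range is limited). The gripper opens to 85 mm and grips with 20 to 120 N. Pads are 22 mm wide; open, the fingers measure 114 mm over their backs; the gripper's body (76 mm by 85 mm) begins 54 mm behind the grasp point. The pads swing forward as they close: fully open they stand 13 mm farther back than shut.
Start: joints at [-1.34, 0.213, -0.034, 1.323, 0, 1.571], TCP at [114.373, -486.728, 231.306] pointing down, gripper open.
Joint ranges: [-2.98, 2.98], [-0.74, 1.72], [-1.14, 1.35], [-2.1, 2.04], [-1.57, 1.44], [-3.14, 3.14]. Speed limits (rad/s): [1.89, 1.89, 2.39, 2.57, 3.14, 3.14].

### API

Orientations are given as a unit quaternion [w, x, y, z].
In Python, from station import read_state, capture, camera_params, hand_in, regions_of, place_of, hold_point_z gives the robot as it stands.
- The arm moves only by the shell command python3 -m inch 'ROWS' [OPENING] [FORCE]. ROWS is JSON, a list of rows, each an object with "travel": the shift along the tool's x, y, z in cm, a list of three; "rot": the turn, a rotation vector about the tool's x, y, z in degrees, a list of three. In form: [{"travel": [dx, dy, dz], "rot": [wx, wy, wz]}, ...]. A call has exactly 8 rows; each row shifts and turns the commanded pose from where the row before left it, along the tool's axes as they then stand; what a row does not reach is not made up. A row lasts 1/10 s, in which the tool goes at most 50 mm and 8.59 degrees, less where a joint would pass 70% of its speed; a pose out of reach is approached as far as the arm can. A call is refused whole if a number of a shift passes 5 or a number of a turn 8.59, either way. A call with a gripper value outside its range is refused whole. OPENING is the finger opening in cm, from 0 to 8.54, set as the call begins (- or left out, the last holds). The fingers move at their own pace and stop on an object; FORCE is the grip in N (left out, the last holds). Time passes only in rows, so rows that do not move let the fingers close, or fill a call up. It gives the time, the measured TCP pose, the force, the opening and the grip force at its end, in the units of the state.
- read_state(): the state, without advancing time (a new reading comes with each control period).
- capture(name): name is "scene" or "top" or "wrist"; returns (picture, depth): 384x512x3 uint8, red, green, blue; 384x512 float32, mm along the optical axis (not along the pixel's ray), 0 where there is no reading.
- camera_params(name): a dict with "fx", "fy", "cx", "cy" (pixels), "k1" (the pictures are not rectified: a ray, as slopes to the right and down, at radius r is drawn at 1 + k1 r^2 times it, then the intrinsics apply), "eye" and "rotation" of the camera in the world; the wrist camera has in their place "tool_from_camera" (4x4, takes a point from camera to tool coordinates, whose origin is the TCP and whose axes are the flange's). Camera axes: x right, y down, z forward; pixel columns grow to the right and rows downward; lengths in mm; the calibration is good to about 2 mm. A picture is of the moment at which its call begins: read the wrist's pose just before it. camera_params takes no time and is no camera call.
- hand_in(): hands the job in; it is judged then, once.
Trained networks look in the newest picture that a camera, given by its name, has taken for a name from the list of things; names that differ only in an ending like _2 or _b are one class to them, and where a whole thing is asked for, a point or a joint stands for the part that bears it (a point fixed in the world has none). Each returns a list of dicts, best first, with "p" (0 to 1); they miss things now and then, are a little off and sometimes report something else, mostly with a low value. They report only what shows in the picture. A call takes as long as a camera call. They do not tell look-alikes from the thing itself.
- regions_of(label, camera): "region" (384x512 bool, what is visible of it) and "xy" ([column, row] in pixels, amid what is visible of it).
- place_of(label, camera): "xy" ([column, row] in pixels: a listed point, or the origin of a listed thing).
The state is a dict: "time_s": time; "qpos": joint angles; "joint_vel": joint speeds; "joint_torque": joint torques, N m; "tcp_pos": TCP position; "tcp_rot": TCP orientation; "force": force on the tool from outside, world axes, zero at the start; "torque": the same for the moment, N m; "opening": finger opening in mm; "grasp_force": force on a finger pad.
Only numpy, scipy, OpenCV 4.12 (cv2) and the standard library are available. Lean on these libraries where they do the work, as an engineer would, in place of code of your own. Each camera call takes 0.05 s, during which the arm holds its last target. There are 200 camera calls.

### The job

Make up the two kits for the model club. The airbrush kit is the roll of masking tape and the small steel mixing cup: put both flat on the floor of the open top drawer of the small drawer cabinet, side by side with the cup upright so that nothing stands above the drawer's rim, then push the drawer fully shut. The building kit goes in the plywood caddy, each thing standing or lying flat on the floor of the cell that suits it: the side cutter in the wide cell, the square glue bottle upright in the middle-sized cell and the paint bottle upright in the narrow cell.

Things in the scene. Friction and masses are not known exactly. Their poses are not given: they have to be found in the camera images.
- tape: roll of yellow masking tape lying flat, 56 mm across, 16 mm high; grip it across its outside, its 20 mm bore is too small for a finger; origin at the centre of its underside, z up
- cup: small plain steel mixing cup, 33 mm across the rim, 24 mm across the foot, 26 mm high, open at the top; origin at the centre of its underside, z up
- cutter: side cutter with red handles lying flat, 45 mm wide, 108 mm long, 10 mm thick; origin at its middle on the underside, z up, y lengthwise: the handles, side by side in x, run from y = -27 to +54 mm, the steel jaws, 20 mm wide, reach to y = -54 mm. It balances about 10 mm on the +y side of the origin, and is well gripped there across both handles
- glue: square white glue bottle with a green cap, standing: body 44 x 44 mm and 41 mm high, round cap 25 mm across above it, 62 mm high in all; origin at the centre of its underside, x and y square to the body's faces, z up
- paint: round dropper bottle of grey paint with a black cap, standing: 25 mm across, 82 mm high (body to 56 mm, cap 23 mm across above); origin at the centre of its underside, z up. The only paint bottle standing loose among the stock, outside the crate at the back
- kit_cabinet_drawer3 (a joint): opening of the top drawer of the kit cabinet: 0 is fully shut, 0.13 m fully open; it starts 0.118 to 0.13 m open and slides easily, with under 1 N of friction. The cabinet's roof covers the part of the drawer that is not pulled out, so things can be set down from above where x of drawer_front's frame is less than this opening
- drawer_front (a point): middle of the top edge of that drawer's front panel (2.5 mm thick); moves with it. x points into the drawer along its slide, z up, y to the left. The drawer has a grey insert: inside it x is 4 to 178 mm, y -58 to 58 mm, its floor 29 mm below this point, its rim 28 mm above that floor. A lip juts out 12 mm in front, 33 mm below this point. Push the panel's outside near its middle to shut it
- caddy: plywood caddy, an open tray fixed to the table, 136 mm (x) by 174 mm (y), 24 mm high, dividers 21 mm high, walls 4 mm; origin at the centre of its underside, floor inside at z = 4 mm, lined with grey felt. Cells (centre, size in x by y, mm): wide: (0, -33), 128 by 100; middle-sized: (-26, 52), 76 by 62; narrow: (40, 52), 48 by 62
- kit_cabinet: small grey drawer cabinet with three drawers at the back left of the work, its top drawer open towards the robot (not the like one close to the robot with a clear box on top); fixed; 195 mm (x) by 138 mm (y), top at z = 150 mm. Origin at the centre of its underside, front face at x = -90 mm, x points away from the robot. The 4 mm roof starts at the front face
Things that resemble listed ones, but are neither listed nor needed, are in the scene too. There is more than one size of the tape; the one meant has the size given above.

How it is judged (in metres and radians):
At the end, for the whole second after the job is handed in: Top drawer within 6 mm of shut; tape flat and cup upright (0.15 rad) side by side on its floor (6 mm). In the caddy, each flat or upright (0.1 rad) on the floor (5 mm) of its cell: cutter in the wide one, glue in the middle-sized one, paint in the narrow one. All at rest (value of joint kit_cabinet_drawer3 below 0.006 m and x of tape in the frame of drawer_front between 0.026 and 0.156 m and y of tape in the frame of drawer_front between -0.036 and 0.036 m and z of tape in the frame of drawer_front between -0.034 and -0.023 m and angle between each of tape, cup's own z axis and vertical below 0.15 rad and linear speed of each of tape, cup, cutter, glue, paint below 0.02 m/s and x of cup in the frame of drawer_front between 0.012 and 0.17 m and y of cup in the frame of drawer_front between -0.049 and 0.049 m and z of cup in the frame of drawer_front between -0.034 and -0.023 m and x of cutter in the frame of caddy between -0.045 and 0.045 m and y of cutter in the frame of caddy between -0.065 and -0.001 m and z of cutter in the frame of caddy between 0 and 0.009 m and angle between each of cutter, glue, paint's own z axis and vertical below 0.1 rad and x of glue in the frame of caddy between -0.046 and -0.006 m and y of glue in the frame of caddy between 0.038 and 0.066 m and z of glue in the frame of caddy between 0 and 0.009 m and x of paint in the frame of caddy between 0.025 and 0.055 m and y of paint in the frame of caddy between 0.03 and 0.074 m and z of paint in the frame of caddy between 0 and 0.009 m); the robot touches nothing.
It also fails if it takes over 122 s, if anything falls off the work surface, if the arm or the gripper's body presses on something with over 40 N, if the wrist force passes 120 N, or if a joint passes its speed limit or range.

## Working session

There is one attempt and no reset: what is moved stays moved. The work goes in short steps, Python scripts to look and compute and a shell command to move; the robot and the scene stay as the last step left them, time stands still between calls to the robot, and variables do not carry over. Pictures are saved under pics/ and viewed, at most 14 in all, crops included, and the job is handed in when it is done.

```bash
ls; mkdir -p pics; cat > h.py <<'E'
import numpy as np, cv2
from station import *
from scipy.spatial.transform import Rotation as R
def pose():
    s=read_state(); q=s['tcp_rot']; T=np.eye(4); T[:3,:3]=R.from_quat([q[1],q[2],q[3],q[0]]).as_matrix(); T[:3,3]=s['tcp_pos']; return T
def world(name,P,D,T=None):
    # full per-pixel world map
    p=camera_params(name); v,u=np.mgrid[0:384,0:512].astype(float)
    x=(u-p['cx'])/p['fx']; y=(v-p['cy'])/p['fy']; a,b=x.copy(),y.copy()
    for _ in range(8):
        f=1+p['k1']*(a*a+b*b); a,b=x/f,y/f
    C=np.stack([a*D,b*D,D],-1)
    if name=='wrist':
        M=T@np.array(p['tool_from_camera']); return C@M[:3,:3].T+M[:3,3]
    return C@np.array(p['rotation']).T+np.array(p['eye'])
def shot(name,save=None):
    T=pose(); P,D=capture(name); W=world(name,P,D,T); W[D==0]=np.nan
    if save: cv2.imwrite('pics/'+save+'.png',P[:,:,::-1])
    return P,D,W
def st():
    s=read_state(); T=pose(); print('t',round(s['time_s'],2),'tcp',np.round(s['tcp_pos'],1),'open',round(s['opening'],1),'gf',round(s['grasp_force'],1),'F',np.round(s['force'],1)); print(np.round(T[:3,:3],3).tolist())
def toTool(dw): return pose()[:3,:3].T@np.array(dw)/10
E
python3 - <<'E'
from h import *
st(); print(hold_point_z)
for n in ['scene','top']:
    P,D,W=shot(n,n); print(n,camera_params(n)['eye'])
    np.savez('/tmp/'+n,P=P,D=D,W=W)
    for l in ['tape','cup','cutter','glue','paint','drawer_front','caddy','kit_cabinet']:
        for r in regions_of(l,n):
            if r['p']<.3: continue
            w=W[r['region']]; w=w[~np.isnan(w[:,0])]
            if len(w)==0: continue
            print(l,round(r['p'],2),np.round(r['xy']),r['region'].sum(),'med',np.round(np.median(w,0)),'lo',np.round(np.percentile(w,3,0)),'hi',np.round(np.percentile(w,97,0)))
E
```

```text
pics
t 0.0 tcp [ 114.3 -486.4  230.8] open 85.8 gf 0.0 F [0.1 0.4 0.4]
[[0.973, 0.229, -0.0], [0.229, -0.973, 0.001], [-0.0, -0.001, -1.0]]
-18.700000000000003Traceback (most recent call last):
  File "<stdin>", line 4, in <module>
  File "h.py", line 17, in shot
    T=pose(); P,D=capture(name); W=world(name,P,D,T); W[D==0]=np.nan
                                   ~~~~~^^^^^^^^^^^^
  File "h.py", line 15, in world
    return C@np.array(p['rotation']).T+np.array(p['eye'])
           ~^~~~~~~~~~~~~~~~~~~~~~~~~~
ValueError: matmul: Input operand 1 has a mismatch in its core dimension 0, with gufunc signature (n?,k),(k,m?)->(n?,m?) (size 4 is different from 3)
```

```bash
sed -i "s/return C@np.array(p\['rotation'\]).T+/q=p['rotation']; return C@R.from_quat([q[1],q[2],q[3],q[0]]).as_matrix().T+/" h.py
python3 - <<'E'
from h import *
for n in ['scene','top']:
    P,D,W=shot(n,n); print(n,camera_params(n)['eye'])
    np.savez('/tmp/'+n,P=P,D=D,W=W)
    for l in ['tape','cup','cutter','glue','paint','drawer_front','caddy','kit_cabinet']:
        for r in regions_of(l,n):
            if r['p']<.3: continue
            w=W[r['region']]; w=w[~np.isnan(w[:,0])]
            if len(w)==0: continue
            print(l,round(r['p'],2),np.round(r['xy']),r['region'].sum(),'med',np.round(np.median(w,0)),'lo',np.round(np.percentile(w,3,0)),'hi',np.round(np.percentile(w,97,0)))
st()
E
```

```text
scene [  713.76454632 -1251.30418683   743.24009452]
tape 0.67 [144. 293.] 214 med [ 371. -352.   11.] lo [ 353. -369.   -1.] hi [ 390. -327.   14.]
tape 0.63 [188. 241.] 281 med [ 435. -127.   14.] lo [ 406. -144.   -2.] hi [462. -89.  18.]
tape 0.3 [260. 161.] 1105 med [608. 183. 122.] lo [550. 121. 104.] hi [666. 251. 143.]
cup 0.55 [200. 216.] 92 med [459.   7.  17.] lo [447.  -2.   4.] hi [471.  35.  26.]
cutter 0.73 [170. 266.] 175 med [ 418. -229.    8.] lo [ 389. -262.    1.] hi [ 477. -213.   12.]
glue 0.59 [256. 279.] 470 med [ 638. -305.   33.] lo [ 616. -318.    2.] hi [ 660. -281.   62.]
paint 0.74 [209. 193.] 173 med [458. 111.  39.] lo [445. 104.   3.] hi [468. 119.  79.]
drawer_front 0.65 [260. 162.] 1069 med [608. 181. 121.] lo [552. 121. 104.] hi [666. 251. 142.]
caddy 0.89 [252. 238.] 1994 med [607. -81.   6.] lo [ 543. -172.    1.] hi [673.   4.  24.]
kit_cabinet 0.78 [299. 170.] 4592 med [728. 120. 119.] lo [558. 108.  16.] hi [856. 248. 153.]
top [ 513.4795476   -42.69096594 1027.62530031]
tape 0.85 [212. 196.] 496 med [536.  79.  22.] lo [500.  45.   3.] hi [56
[... 382 characters left out ...]
. -270.   64.]
glue 0.45 [239. 232.] 68 med [457.  15.   3.] lo [446.   4.  -1.] hi [468.  26.  18.]
paint 0.61 [202. 233.] 84 med [458. 114.  66.] lo [447. 107.  20.] hi [467. 125.  84.]
drawer_front 0.7 [167. 172.] 2654 med [609. 188. 115.] lo [545. 126. 110.] hi [673. 247. 143.]
caddy 0.61 [270. 179.] 2941 med [608. -83.   5.] lo [ 542. -165.    2.] hi [672.  -2.  25.]
kit_cabinet 0.6 [172. 131.] 7221 med [711. 177. 149.] lo [555. 111.  47.] hi [855. 246. 154.]
kit_cabinet 0.47 [273. 178.] 2975 med [608. -83.   5.] lo [ 542. -166.    1.] hi [672.  -0.  25.]
t 0.95 tcp [ 114.4 -486.7  231.3] open 85.5 gf 0.0 F [-0.5  0.  -0.2]
[[0.973, 0.229, 0.0], [0.229, -0.973, -0.0], [-0.0, 0.0, -1.0]]
```

View pics/top.png

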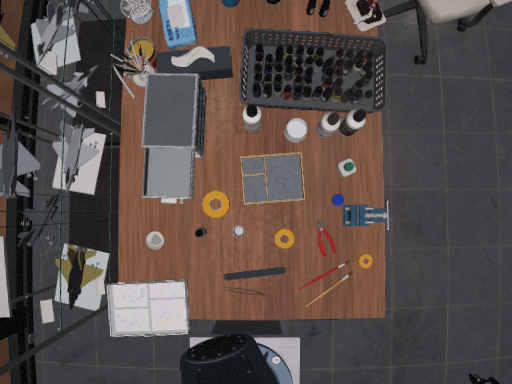

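View pics/scene.png

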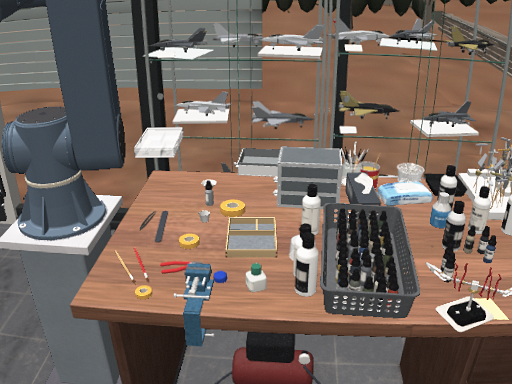

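```bash
python3 - <<'E'
from h import *
d=np.load('/tmp/top.npz'); P,W=d['P'],d['W']; 
def rect(m,n):
    p=W[m][:,:2].astype(np.float32); c,s,a=cv2.minAreaRect(p); print(n,len(p),np.round(c,1),np.round(s,1),round(a,1),'z',np.round(np.nanpercentile(W[m][:,2],[5,50,95]),1))
def box(x0,x1,y0,y1,z0,z1): return (W[...,0]>x0)&(W[...,0]<x1)&(W[...,1]>y0)&(W[...,1]<y1)&(W[...,2]>z0)&(W[...,2]<z1)
hsv=cv2.cvtColor(P,cv2.COLOR_RGB2HSV)
ply=(hsv[...,1]>90)&(hsv[...,2]>150)
rect(box(525,690,-185,15,15,32),'caddy')
rect(box(525,690,-185,15,15,32)&ply,'caddyply')
rect(box(530,700,110,265,132,146),'drawerrim')
rect(box(640,900,90,270,147,165),'roof')
rect(box(520,640,110,265,105,120),'floor')
red=((hsv[...,0]<8)|(hsv[...,0]>172))&(hsv[...,1]>150)&(hsv[...,2]>100)
m=box(380,500,-270,-190,2,30); rect(m,'cutter'); rect(m&red,'handles')
rect(box(400,480,-160,-75,8,30),'tape')
rect(box(340,400,-385,-310,8,30),'tape small')
rect(box(430,490,-20,40,15,40),'cup');rect(box(430,490,90,140,50,100),'paint')
rect(box(420,490,190,270,10,80),'othercup')
rect(box(595,680,-340,-250,30,44),'glue');rect(box(595,680,-340,-250,50,75),'gluecap')
Pc=cv2.resize(P[100:300,100:400],None,fx=2.6,fy=2.6,interpolation=cv2.INTER_CUBIC)
cv2.imwrite('pics/crop.png',Pc[:,:,::-1])
E
```

```text
caddy 450 [606.1 -82.8] [136.5 174.6] 4.2 z [17.4 23.2 26.8]
caddyply 203 [606.7 -82.9] [135.5 174.2] 4.2 z [20.6 24.  26.9]
drawerrim 323 [617.6 183.1] [133.3 161.5] 89.6 z [132.9 140.8 145.2]
roof 3926 [769.3 180.9] [136.9 196.5] 88.5 z [149.  151.6 154.2]
floor 1532 [588.6 186.2] [123.8 102.8] 89.9 z [111.7 114.8 117.7]
cutter 426 [ 439.9 -229.8] [ 78.2 117.5] 89.7 z [ 2.2  6.1 11.8]
handles 185 [ 425.1 -233. ] [77.3 42. ] 21.3 z [ 4.   9.3 13. ]
tape 254 [ 438.7 -115.2] [51.1 53.7] 89.7 z [13.7 16.3 19.1]
tape small 122 [ 370.6 -347.7] [36.8 35.8] 56.9 z [ 9.1 12.1 14.7]
cup 29 [457.9  14.3] [28.6 28.5] 89.3 z [17.6 22.4 28. ]
paint 58 [456.2 117.9] [19.7 19. ] 88.8 z [58.6 70.1 83.7]
othercup 10 [447.  245.2] [46.2 16.2] 60.5 z [10.4 12.2 14.8]
glue 147 [ 635.8 -292.1] [43.  43.5] 26.0 z [32.6 37.8 42.4]
gluecap 70 [ 636.4 -291.4] [21.7 23.7] 44.2 z [56.8 61.6 65.9]
```

View pics/crop.png

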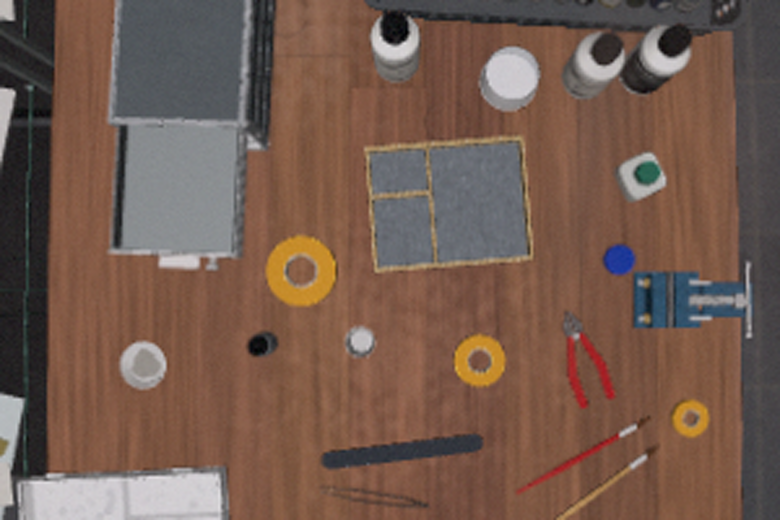

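The top view shows the caddy at (270,179), tape (285,239), cup (239,231), paint (201,232), cutter (325,240), glue (347,168) and the open drawer (168,172). The scene view agrees. The tape meant is the middle-sized one: it measures about 54 mm across and 16 mm high.

```bash
python3 -m inch '[{"travel":[3.34,-2.4,0.26],"rot":[0,0,0]},{"travel":[3.34,-2.4,0.26],"rot":[0,0,0]},{"travel":[3.34,-2.4,0.26],"rot":[0,0,0]},{"travel":[3.34,-2.4,0.26],"rot":[0,0,0]},{"travel":[3.34,-2.4,0.26],"rot":[0,0,0]},{"travel":[3.34,-2.4,0.26],"rot":[0,0,0]},{"travel":[3.34,-2.4,0.26],"rot":[0,0,0]},{"travel":[3.34,-2.4,0.26],"rot":[0,0,0]}]' && python3 -m inch '[{"travel":[3.34,-2.4,0.26],"rot":[0,0,0]},{"travel":[3.34,-2.4,0.26],"rot":[0,0,0]},{"travel":[3.34,-2.4,0.26],"rot":[0,0,0]},{"travel":[3.34,-2.4,0.26],"rot":[0,0,0]},{"travel":[0,0,0],"rot":[0,0,-8.4]},{"travel":[0,0,0],"rot":[0,0,-8.4]},{"travel":[0,0,0],"rot":[0,0,-8.4]},{"travel":[0,0,0],"rot":[0,0,-8.4]}]' && python3 -m inch '[{"travel":[0,0,0],"rot":[0,0,-8.4]},{"travel":[0,0,0],"rot":[0,0,-8.4]},{"travel":[0,0,0],"rot":[0,0,-8.4]},{"travel":[0,0,0],"rot":[0,0,-8.4]},{"travel":[0,0,0],"rot":[0,0,-8.1]},{"travel":[0,0,0],"rot":[0,0,0]},{"travel":[0,0,0],"rot":[0,0,0]},{"travel":[0,0,0],"rot":[0,0,0]}]'
cat >> h.py <<'E'
def box(W,x0,x1,y0,y1,z0,z1): return (W[...,0]>x0)&(W[...,0]<x1)&(W[...,1]>y0)&(W[...,1]<y1)&(W[...,2]>z0)&(W[...,2]<z1)
def rect(W,m,n):
    if m.sum()<5: print(n,'none'); return
    p=W[m][:,:2].astype(np.float32); c,s,a=cv2.minAreaRect(p); c2,r=cv2.minEnclosingCircle(p); print(n,len(p),np.round(c,1),np.round(s,1),round(a,1),'circ',np.round(c2,1),round(r,1),'z',np.round(np.nanpercentile(W[m][:,2],[5,50,95]),1))
E
python3 - <<'E'
from h import *
st(); print(np.round(read_state()['qpos'],2)); print(np.round(camera_params('wrist')['tool_from_camera'],2))
P,D,W=shot('wrist','w1'); 
rect(W,box(W,390,490,-170,-65,10,25),'tape')
rect(W,box(W,430,490,-20,45,17,40),'cup')
print(np.nanpercentile(W[...,0],[0,100]),np.nanpercentile(W[...,1],[0,100]))
E
```

```text
time_s: 1.75
tcp_pos: [331.4, -237.3, 210.6]
tcp_rot: [0.0, 0.993, 0.115, 0.0]
force: [0.7, -0.3, 0.1]
opening: 85.4
grasp_force: 0.0
time_s: 2.55
tcp_pos: [438.7, -114.5, 200.1]
tcp_rot: [-0.0, 0.916, 0.4, -0.0]
force: [0.6, -0.5, 0.2]
opening: 85.3
grasp_force: 0.0
time_s: 3.35
tcp_pos: [438.7, -114.7, 200.1]
tcp_rot: [-0.0, 0.717, 0.697, 0.0]
force: [0.2, 0.7, -0.1]
opening: 85.2
grasp_force: 0.0
t 3.35 tcp [ 438.7 -114.7  200.1] open 85.2 gf 0.0 F [ 0.2  0.7 -0.1]
[[0.029, 1.0, -0.0], [1.0, -0.029, 0.0], [0.0, -0.0, -1.0]]
[-0.26  0.13 -0.22  1.23  0.    1.34]
[[ 0.000e+00 -9.600e-01 -2.700e-01  6.904e+01]
 [ 1.000e+00  0.000e+00 -0.000e+00  6.000e-02]
 [ 0.000e+00 -2.700e-01  9.600e-01 -1.424e+02]
 [ 0.000e+00  0.000e+00  0.000e+00  1.000e+00]]
tape 2006 [ 435.7 -113.8] [55.3 55.3] 87.1 circ [ 435.5 -113.9] 28.0 z [14.4 15.7 16.9]
cup 377 [456.2  15.3] [32.4 32.6] 0.2 circ [456.1  15.4] 16.9 z [17.7 23.9 27. ]
[-556.55275056  740.56883527] [-1128.32559629    72.09512688]
```

```bash
python3 -m inch '[{"travel":[0.07,-0.31,4],"rot":[0,0,0]},{"travel":[0,0,4],"rot":[0,0,0]},{"travel":[0,0,4],"rot":[0,0,0]},{"travel":[0,0,4],"rot":[0,0,0]},{"travel":[0,0,3],"rot":[0,0,0]},{"travel":[0,0,0.9],"rot":[0,0,0]},{"travel":[0,0,0],"rot":[0,0,0]},{"travel":[0,0,0],"rot":[0,0,0]}]' && python3 -m inch '[{"travel":[0,0,0],"rot":[0,0,0]},{"travel":[0,0,0],"rot":[0,0,0]},{"travel":[0,0,0],"rot":[0,0,0]},{"travel":[0,0,0],"rot":[0,0,0]},{"travel":[0,0,0],"rot":[0,0,0]},{"travel":[0,0,0],"rot":[0,0,0]},{"travel":[0,0,0],"rot":[0,0,0]},{"travel":[0,0,0],"rot":[0,0,0]}]' 3 40
```

```text
time_s: 4.2
tcp_pos: [436.5, -114.1, 2.4]
tcp_rot: [0.001, 0.716, 0.698, 0.0]
force: [0.3, -0.6, 0.0]
opening: 85.0
grasp_force: 0.0
time_s: 5.0
tcp_pos: [436.4, -114.1, 2.4]
tcp_rot: [0.001, 0.716, 0.698, 0.001]
force: [-3.2, 1.4, 15.8]
opening: 54.0
grasp_force: 38.9
```

```bash
python3 -m inch '[{"travel":[0,0,-3],"rot":[0,0,0]},{"travel":[0,0,-4.5],"rot":[0,0,0]},{"travel":[0,0,-4.5],"rot":[0,0,0]},{"travel":[0,0,-4.5],"rot":[0,0,0]},{"travel":[0,0,-4.5],"rot":[0,0,0]},{"travel":[0,0,0],"rot":[0,0,0]},{"travel":[0,0,0],"rot":[0,0,0]},{"travel":[0,0,0],"rot":[0,0,0]}]' && python3 -m inch '[{"travel":[3.45,2,-0.4],"rot":[0,0,0]},{"travel":[3.45,2,-0.4],"rot":[0,0,0]},{"travel":[3.45,2,-0.4],"rot":[0,0,0]},{"travel":[3.45,2,-0.4],"rot":[0,0,0]},{"travel":[3.45,2,-0.4],"rot":[0,0,0]},{"travel":[3.45,2,-0.4],"rot":[0,0,0]},{"travel":[3.45,2,-0.4],"rot":[0,0,0]},{"travel":[3.45,2,-0.4],"rot":[0,0,0]}]'
python3 -m inch '[{"travel":[0,0,0],"rot":[0,0,0]},{"travel":[0,0,0],"rot":[0,0,0]},{"travel":[0,0,0],"rot":[0,0,0]},{"travel":[0,0,0],"rot":[0,0,0]},{"travel":[0,0,0],"rot":[0,0,0]},{"travel":[0,0,0],"rot":[0,0,0]},{"travel":[0,0,0],"rot":[0,0,0]},{"travel":[0,0,0],"rot":[0,0,0]}]'
python3 - <<'E'
from h import *
st(); print(np.round(read_state()['qpos'],2))
P,D,W=shot('wrist','w2'); np.savez('/tmp/w2',W=W,P=P,D=D)
r=place_of('drawer_front','wrist'); print([(q['p'],np.round(q['xy'],1),W[int(q['xy'][1]),int(q['xy'][0])]) for q in r])
rect(W,box(W,530,700,110,265,136,146),'rim'); rect(W,box(W,520,690,110,265,107,120),'floor')
rect(W,box(W,640,900,90,270,147,156),'roof')
E
```

```text
time_s: 5.8
tcp_pos: [435.0, -113.8, 210.3]
tcp_rot: [-0.001, 0.716, 0.698, -0.0]
force: [-1.0, -0.5, -0.8]
opening: 54.3
grasp_force: 43.4
time_s: 6.6
tcp_pos: [602.7, 159.3, 241.6]
tcp_rot: [-0.001, 0.716, 0.698, -0.001]
force: [0.9, -0.2, 0.5]
opening: 54.1
grasp_force: 43.4
time_s: 7.4
tcp_pos: [602.6, 157.7, 243.2]
tcp_rot: [0.0, 0.716, 0.698, 0.0]
force: [0.1, -0.1, -0.6]
opening: 54.0
grasp_force: 43.4
t 7.4 tcp [602.6 157.7 243.2] open 54.0 gf 43.4 F [ 0.1 -0.1 -0.6]
[[0.026, 1.0, 0.0], [1.0, -0.026, 0.0], [0.0, 0.0, -1.0]]
[0.26 0.48 0.38 1.46 0.   1.85]
[(0.71, array([181. , 157.3]), array([548.99691644, 190.36412698, 140.36128729]))]
rim 2405 [610.  190.9] [136.  131.5] 85.9 circ [612.9 191.4] 92.0 z [136.9 142.4 144. ]
floor 21762 [607.7 192.7] [125.6 146.2] 87.8 circ [615.5 188.6] 86.8 z [113.2 114.4 115.7]
roof 30213 [737.1 183.5] [136.1 134. ] 88.5 circ [737.6 183.6] 94.9 z [149.4 151.  152.2]
```

View pics/w2.png

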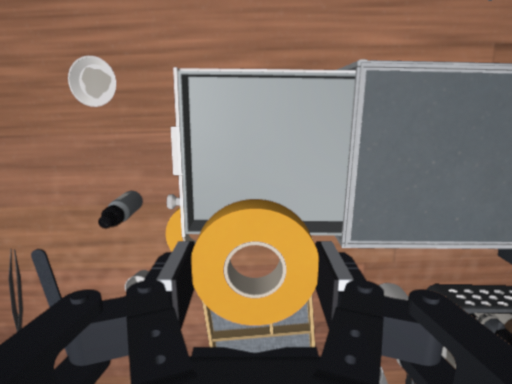

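```bash
python3 - <<'E'
from h import *
W=np.load('/tmp/w2.npz')['W']; z=W[...,2]
rim=(z>138)&(z<146)
for v in range(85,235,20):
    u=np.where(rim[v,150:230])[0]+150; print('row',v,u.min(),u.max(),np.round(W[v,u.min()],1),np.round(W[v,u.max()],1))
for u in range(200,350,30):
    v=np.where(rim[:,u])[0]; a=v[v<120]; b=v[(v>200)&(v<260)]
    print('col',u,[np.round(W[k,u],1).tolist() for k in ([a.min(),a.max()] if len(a) else [])+([b.min(),b.max()] if len(b) else [])])
roof=(z>148)&(z<156)
for v in (90,150,210):
    u=np.where(roof[v])[0]; print('roof',np.round(W[v,u.min()],1))
E
```

```text
row 85 174 181 [549.  241.  143.4] [553.4 241.  141.3]
row 105 175 182 [548.5 227.6 143.6] [552.9 227.5 140.8]
row 125 176 183 [548.3 213.9 144.6] [552.2 213.5 139.7]
row 145 177 184 [547.5 199.6 143.3] [552.  199.2 140.6]
row 165 178 185 [546.8 184.8 142.6] [551.6 184.4 140.7]
row 185 179 186 [546.3 169.7 142.7] [550.9 168.9 139.8]
row 205 180 187 [545.6 153.9 142.4] [550.4 153.  139.8]
row 225 181 188 [545.2 138.  143.2] [549.5 136.  138.3]
col 200 [[567.6, 249.6, 143.4], [567.5, 248.3, 143.6], [558.8, 132.5, 138.3], [559.1, 131.6, 140.6]]
col 230 [[588.1, 249.2, 142.5], [587.7, 247.6, 138.2]]
col 260 [[608.7, 248.6, 142.3], [608.6, 246.7, 142.1]]
col 290 [[629.3, 247.5, 142.1], [629.4, 246.3, 141.1]]
col 320 [[650.0, 247.1, 142.1], [650.3, 245.2, 140.6], [653.3, 129.5, 141.2], [653.3, 127.2, 141.7]]
roof [672.8 234.4 149.1]
roof [671.5 193.6 148.7]
roof [670.  149.  149.1]
```

```bash
python3 -m inch '[{"travel":[0.48,0.48,2],"rot":[0,0,0]},{"travel":[0,0,4],"rot":[0,0,0]},{"travel":[0,0,3],"rot":[0,0,0]},{"travel":[0,0,2],"rot":[0,0,0]},{"travel":[0,0,1],"rot":[0,0,0]},{"travel":[0,0,0.5],"rot":[0,0,0]},{"travel":[0,0,0],"rot":[0,0,0]},{"travel":[0,0,0],"rot":[0,0,0]}]' && python3 -m inch '[{"travel":[0,0,0],"rot":[0,0,0]},{"travel":[0,0,0],"rot":[0,0,0]},{"travel":[0,0,0],"rot":[0,0,0]},{"travel":[0,0,0],"rot":[0,0,0]},{"travel":[0,0,-2],"rot":[0,0,0]},{"travel":[0,0,-4],"rot":[0,0,0]},{"travel":[0,0,-4],"rot":[0,0,0]},{"travel":[0,0,-4],"rot":[0,0,0]}]' 6.8 40; python3 - <<'E'
from h import *
P,D,W=shot('wrist','w3'); st()
hsv=cv2.cvtColor(P,cv2.COLOR_RGB2HSV); yel=(hsv[...,0]>15)&(hsv[...,0]<32)&(hsv[...,1]>150)
rect(W,box(W,555,670,120,250,122,140)&yel,'tape')
rim=(W[...,2]>138)&(W[...,2]<146)
for v in (105,145): 
    u=np.where(rim[v,100:260])[0]+100; print(np.round(W[v,u.min()],1)) if len(u) else 0
E
```

```text
time_s: 8.3
tcp_pos: [608.1, 162.7, 119.2]
tcp_rot: [0.0, 0.716, 0.698, 0.001]
force: [0.6, -0.2, -0.2]
opening: 54.2
grasp_force: 43.5
time_s: 9.1
tcp_pos: [607.2, 162.5, 259.8]
tcp_rot: [0.0, 0.716, 0.698, 0.0]
force: [0.8, 0.3, -0.0]
opening: 67.9
grasp_force: 0.0
t 9.15 tcp [608.6 162.9 266.7] open 68.5 gf 0.0 F [0.8 0.1 6.6]
[[0.026, 1.0, 0.008], [1.0, -0.026, 0.002], [0.002, 0.007, -1.0]]
tape 2439 [608.4 163.5] [54.7 54.7] 59.0 circ [608. 163.] 28.1 z [129.1 130.3 131.4]
[548.4 232.4 143.2]
[547.5 202.5 143.8]
```

```bash
python3 -m inch '[{"travel":[-3.03,-2.97,0.6],"rot":[0,0,0]},{"travel":[-3.03,-2.97,0.6],"rot":[0,0,0]},{"travel":[-3.03,-2.97,0.6],"rot":[0,0,0]},{"travel":[-3.03,-2.97,0.6],"rot":[0,0,0]},{"travel":[-3.03,-2.97,0.6],"rot":[0,0,0]},{"travel":[0,0,4],"rot":[0,0,0]},{"travel":[0,0,4],"rot":[0,0,0]},{"travel":[0,0,2],"rot":[0,0,0]}]' 6.5 && python3 - <<'E'
from h import *
P,D,W=shot('wrist'); st()
rect(W,box(W,430,490,-20,45,17,40),'cup')
E
```

```text
time_s: 9.95
tcp_pos: [453.7, 14.6, 125.7]
tcp_rot: [-0.001, 0.716, 0.698, -0.001]
force: [0.8, -0.2, 1.2]
opening: 65.0
grasp_force: 0.0
t 10.0 tcp [452.8  14.7 123.8] open 64.9 gf 0.0 F [-2.  -0.4 -4.5]
[[0.026, 1.0, -0.005], [1.0, -0.026, -0.0], [-0.0, -0.005, -1.0]]
cup 444 [456.5  14.9] [32.1 32.4] 43.4 circ [456.7  15.1] 16.5 z [17.8 23.5 26.8]
```

```bash
python3 -m inch '[{"travel":[0.03,0.33,4],"rot":[0,0,0]},{"travel":[0,0,4],"rot":[0,0,0]},{"travel":[0,0,2],"rot":[0,0,0]},{"travel":[0,0,1],"rot":[0,0,0]},{"travel":[0,0,0.8],"rot":[0,0,0]},{"travel":[0,0,0],"rot":[0,0,0]},{"travel":[0,0,0],"rot":[0,0,0]},{"travel":[0,0,0],"rot":[0,0,0]}]' && python3 -m inch '[{"travel":[0,0,0],"rot":[0,0,0]},{"travel":[0,0,0],"rot":[0,0,0]},{"travel":[0,0,0],"rot":[0,0,0]},{"travel":[0,0,0],"rot":[0,0,0]},{"travel":[0,0,0],"rot":[0,0,0]},{"travel":[0,0,0],"rot":[0,0,0]},{"travel":[0,0,0],"rot":[0,0,0]},{"travel":[0,0,0],"rot":[0,0,0]}]' 1.5 25
```

```text
time_s: 10.8
tcp_pos: [459.3, 15.2, 11.1]
tcp_rot: [0.001, 0.716, 0.698, 0.001]
force: [-0.8, 0.6, 0.9]
opening: 65.0
grasp_force: 0.0
time_s: 11.6
tcp_pos: [458.6, 15.1, 10.5]
tcp_rot: [0.0, 0.716, 0.698, 0.0]
force: [-2.6, -0.5, 5.8]
opening: 30.3
grasp_force: 24.1
```

```bash
python3 -m inch '[{"travel":[0,0,-3],"rot":[0,0,0]},{"travel":[0,0,-4.5],"rot":[0,0,0]},{"travel":[0,0,-4.5],"rot":[0,0,0]},{"travel":[0,0,-4.5],"rot":[0,0,0]},{"travel":[0,0,-3.5],"rot":[0,0,0]},{"travel":[3.55,2.43,0],"rot":[0,0,0]},{"travel":[3.55,2.43,0],"rot":[0,0,0]},{"travel":[3.55,2.43,0],"rot":[0,0,0]}]' && python3 -m inch '[{"travel":[3.55,2.43,0],"rot":[0,0,0]},{"travel":[3.55,2.43,0],"rot":[0,0,0]},{"travel":[3.55,2.43,0],"rot":[0,0,0]},{"travel":[0,0,0],"rot":[0,0,0]},{"travel":[0,0,0],"rot":[0,0,0]},{"travel":[0,0,0],"rot":[0,0,0]},{"travel":[0,0,0],"rot":[0,0,0]},{"travel":[0,0,0],"rot":[0,0,0]}]'; python3 - <<'E'
from h import *
st(); P,D,W=shot('wrist','w4')
T=pose(); m=np.isfinite(W[...,0])&(np.hypot(W[...,0]-T[0,3],W[...,1]-T[1,3])<25)&(W[...,2]>T[2,3]-25)&(W[...,2]<T[2,3]+40)
rect(W,m,'held'); E=0
E
```

```text
time_s: 12.4
tcp_pos: [535.0, 121.0, 210.6]
tcp_rot: [0.0, 0.716, 0.698, 0.0]
force: [1.2, -1.0, 0.1]
opening: 30.4
grasp_force: 24.8
time_s: 13.2
tcp_pos: [609.6, 223.6, 210.8]
tcp_rot: [0.0, 0.716, 0.698, 0.0]
force: [0.4, -0.3, 0.1]
opening: 30.3
grasp_force: 24.9
t 13.2 tcp [609.6 223.6 210.8] open 30.3 gf 24.9 F [ 0.4 -0.3  0.1]
[[0.027, 1.0, 0.001], [1.0, -0.027, 0.0], [0.0, 0.001, -1.0]]
held 7538 [611.1 223.5] [46.8 33.3] 10.2 circ [609.8 229.4] 24.0 z [201.5 221.6 248.6]
```

View pics/w4.png

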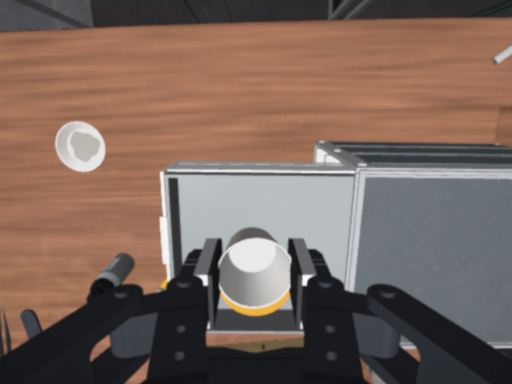

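The wrist view shows the cup at (255,275), held upright between the pads above the drawer's left half. The tape lies beneath it at (255,300).

```bash
python3 -m inch '[{"travel":[0.05,0,3],"rot":[0,0,0]},{"travel":[0,0,2.5],"rot":[0,0,0]},{"travel":[0,0,2],"rot":[0,0,0]},{"travel":[0,0,0.7],"rot":[0,0,0]},{"travel":[0,0,0.25],"rot":[0,0,0]},{"travel":[0,0,0],"rot":[0,0,0]},{"travel":[0,0,0],"rot":[0,0,0]},{"travel":[0,0,0],"rot":[0,0,0]}]' && python3 -m inch '[{"travel":[0,0,0],"rot":[0,0,0]},{"travel":[0,0,0],"rot":[0,0,0]},{"travel":[0,0,0],"rot":[0,0,0]},{"travel":[0,0,0],"rot":[0,0,0]},{"travel":[0,0,-2],"rot":[0,0,0]},{"travel":[0,0,-4],"rot":[0,0,0]},{"travel":[0,0,-4],"rot":[0,0,0]},{"travel":[0,0,-4],"rot":[0,0,0]}]' 5 40; python3 - <<'E'
from h import *
P,D,W=shot('wrist','w5'); st()
hsv=cv2.cvtColor(P,cv2.COLOR_RGB2HSV); yel=(hsv[...,0]>15)&(hsv[...,0]<32)&(hsv[...,1]>150)
rect(W,box(W,555,670,120,250,122,140)&yel,'tape')
rect(W,box(W,580,640,200,245,130,150),'cup')
rim=(W[...,2]>138)&(W[...,2]<146)
for v in (105,145,185,225,265): 
    u=np.where(rim[v,100:260])[0]+100; print(np.round(W[v,u.min()],1)) if len(u) else 0
E
```

```text
time_s: 14.05
tcp_pos: [610.2, 225.0, 126.5]
tcp_rot: [0.0, 0.716, 0.698, 0.001]
force: [-1.2, 0.3, 0.1]
opening: 30.5
grasp_force: 24.9
time_s: 14.85
tcp_pos: [609.4, 224.7, 267.3]
tcp_rot: [0.0, 0.716, 0.698, -0.0]
force: [1.0, 0.0, -0.0]
opening: 50.2
grasp_force: 0.0
t 14.9 tcp [610.7 225.2 274.2] open 50.1 gf 0.0 F [0.2 0.1 6.9]
[[0.026, 1.0, 0.007], [1.0, -0.026, 0.003], [0.003, 0.007, -1.0]]
tape 2053 [608.3 163.2] [55.8 53.3] 87.7 circ [608.4 163.1] 28.1 z [127.6 130.3 131.4]
cup 399 [608.5 224.8] [32.2 32.6] 88.5 circ [608.5 224.9] 16.5 z [130.8 137.8 141.4]
[548.9 231.  142.9]
[547.7 195.9 142.8]
```

```bash
python3 -m inch '[{"travel":[-1.19,-3.62,0],"rot":[0,0,0]},{"travel":[-1.19,-3.62,0],"rot":[0,0,0]},{"travel":[-1.19,-3.62,0],"rot":[0,0,0]},{"travel":[0,0,0],"rot":[0,0,-8.15]},{"travel":[0,0,0],"rot":[0,0,-8.15]},{"travel":[0,0,0],"rot":[0,0,-8.15]},{"travel":[0,0,0],"rot":[0,0,-8.15]},{"travel":[0,0,0],"rot":[0,0,-8.15]}]' 0 && python3 -m inch '[{"travel":[0,0,0],"rot":[0,0,-8.15]},{"travel":[0,0,0],"rot":[0,0,-8.15]},{"travel":[0,0,0],"rot":[0,0,-8.15]},{"travel":[0,0,0],"rot":[0,0,-8.15]},{"travel":[0,0,0],"rot":[0,0,-8.15]},{"travel":[0,0,0],"rot":[0,0,-8.15]},{"travel":[0,0,3],"rot":[0,0,0]},{"travel":[0,0,3],"rot":[0,0,0]}]' && python3 -m inch '[{"travel":[0,0,3],"rot":[0,0,0]},{"travel":[0,0,3],"rot":[0,0,0]},{"travel":[0,0,2.2],"rot":[0,0,0]},{"travel":[0,0,0],"rot":[0,0,0]},{"travel":[0,0,0],"rot":[0,0,0]},{"travel":[0,0,0],"rot":[0,0,0]},{"travel":[0,0,0],"rot":[0,0,0]},{"travel":[0,0,0],"rot":[0,0,0]}]'; python3 -c "
from h import *
st();print(read_state()['qpos'])"
```

```text
time_s: 15.7
tcp_pos: [500.2, 191.9, 265.7]
tcp_rot: [0.0, 0.426, 0.905, 0.0]
force: [-0.1, -0.2, -0.1]
opening: 0.4
grasp_force: 0.0
time_s: 16.5
tcp_pos: [500.8, 192.1, 205.4]
tcp_rot: [0.001, 0.016, 1.0, 0.0]
force: [-0.6, 0.1, -0.7]
opening: -0.2
grasp_force: 0.0
time_s: 17.3
tcp_pos: [500.8, 192.1, 124.5]
tcp_rot: [0.001, 0.016, 1.0, 0.0]
force: [0.6, 0.9, -1.3]
opening: 0.1
grasp_force: 0.0
t 17.3 tcp [500.8 192.1 124.5] open 0.1 gf 0.0 F [ 0.6  0.9 -1.3]
[[-0.999, 0.032, 0.001], [0.032, 0.999, 0.0], [-0.001, 0.001, -1.0]]
[ 3.66326691e-01  3.28539516e-01 -1.54229387e-01  1.08663041e+00
 -9.21194332e-06  3.98178947e-01]
```

```bash
python3 -m inch '[{"travel":[-2,0,0],"rot":[0,0,0]},{"travel":[-1.2,0,0],"rot":[0,0,0]},{"travel":[-1.2,0,0],"rot":[0,0,0]},{"travel":[-1.2,0,0],"rot":[0,0,0]},{"travel":[-1.2,0,0],"rot":[0,0,0]},{"travel":[-1.2,0,0],"rot":[0,0,0]},{"travel":[-1.2,0,0],"rot":[0,0,0]},{"travel":[-1.2,0,0],"rot":[0,0,0]}]' && python3 -m inch '[{"travel":[-1.2,0,0],"rot":[0,0,0]},{"travel":[-1.2,0,0],"rot":[0,0,0]},{"travel":[-1.0,0,0],"rot":[0,0,0]},{"travel":[-0.7,0,0],"rot":[0,0,0]},{"travel":[-0.5,0,0],"rot":[0,0,0]},{"travel":[-0.3,0,0],"rot":[0,0,0]},{"travel":[0,0,0],"rot":[0,0,0]},{"travel":[0,0,0],"rot":[0,0,0]}]'; python3 - <<'E'
from h import *
P,D,W=shot('top'); st()
Pw,Dw,Ww=shot('wrist','w6')
rect(Ww,box(Ww,620,680,110,260,134,146),'rim?')
z=W[...,2]
for y in (150,230):
    m=box(W,540,680,y-8,y+8,100,147); print(y,np.round(np.percentile(W[m][:,0],[0,5,50]),1) if m.any() else 0)
E
```

```text
time_s: 18.1
tcp_pos: [604.8, 188.6, 124.0]
tcp_rot: [0.0, 0.016, 1.0, 0.0]
force: [-0.5, 0.2, 0.1]
opening: 0.4
grasp_force: 0.3
time_s: 18.9
tcp_pos: [653.0, 187.1, 123.7]
tcp_rot: [-0.0, 0.016, 1.0, 0.0]
force: [0.2, 0.1, -0.6]
opening: -0.3
grasp_force: 0.0
t 18.95 tcp [653.  187.1 123.7] open -0.1 gf 0.0 F [ 0.  -0.1 -0.3]
[[-0.999, 0.032, 0.0], [0.032, 0.999, 0.0], [-0.0, 0.0, -1.0]]
rim? 1755 [657.1 186.2] [136.   31.7] 88.8 circ [672.1 185.9] 68.0 z [134.5 139.5 144.8]
150 [651.  652.3 663.8]
230 0
```

Not at the stop yet, so I'll keep pushing gently.

```bash
python3 -m inch '[{"travel":[-0.2,0,0],"rot":[0,0,0]},{"travel":[-0.2,0,0],"rot":[0,0,0]},{"travel":[-0.2,0,0],"rot":[0,0,0]},{"travel":[-0.1,0,0],"rot":[0,0,0]},{"travel":[0,0,0],"rot":[0,0,0]},{"travel":[0,0,0],"rot":[0,0,0]},{"travel":[0,0,0],"rot":[0,0,0]},{"travel":[0,0,0],"rot":[0,0,0]}]' && python3 -m inch '[{"travel":[-0.1,0,0],"rot":[0,0,0]},{"travel":[-0.1,0,0],"rot":[0,0,0]},{"travel":[-0.1,0,0],"rot":[0,0,0]},{"travel":[0,0,0],"rot":[0,0,0]},{"travel":[0,0,0],"rot":[0,0,0]},{"travel":[0,0,0],"rot":[0,0,0]},{"travel":[0,0,0],"rot":[0,0,0]},{"travel":[0,0,0],"rot":[0,0,0]}]'; python3 -c "
from h import *
P,D,W=shot('wrist','w7')
st();r=place_of('drawer_front','wrist'); print([(q['p'],np.round(q['xy'],1),W[int(q['xy'][1]),int(q['xy'][0])]) for q in r])"
```

```text
time_s: 19.8
tcp_pos: [658.8, 186.9, 123.6]
tcp_rot: [-0.001, 0.016, 1.0, 0.0]
force: [-13.1, -0.4, 8.3]
opening: 0.2
grasp_force: 6.6
time_s: 20.6
tcp_pos: [659.0, 186.9, 123.5]
tcp_rot: [-0.004, 0.015, 1.0, -0.0]
force: [-36.1, -0.7, 20.3]
opening: -0.4
grasp_force: 18.1
t 20.65 tcp [658.9 186.9 123.5] open -0.2 gf 18.1 F [-36.3  -1.1  19.6]
[[-0.999, 0.031, -0.008], [0.031, 1.0, -0.0], [0.008, -0.0, -1.0]]
[]
```

View pics/w7.png

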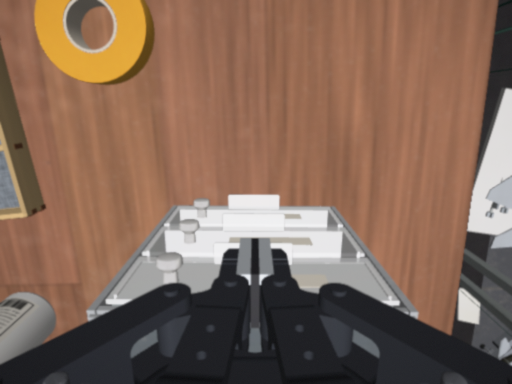

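The wrist view shows the top drawer's front flush with the cabinet, between (180,270) and (370,270), with the fingers against it. The 36 N reading and TCP x of 659 match the shut position. Next is the paint bottle.

```bash
python3 -m inch '[{"travel":[4,0,0],"rot":[0,0,0]},{"travel":[4,0,0],"rot":[0,0,0]},{"travel":[0,0,-4],"rot":[0,0,0]},{"travel":[0,0,-4],"rot":[0,0,0]},{"travel":[3,-1.87,0],"rot":[0,0,0]},{"travel":[3,-1.87,0],"rot":[0,0,0]},{"travel":[3,-1.87,0],"rot":[0,0,0]},{"travel":[3,-1.87,0],"rot":[0,0,0]}]' 8.5 40 && python3 -m inch '[{"travel":[0,0,0],"rot":[0,0,0]},{"travel":[0,0,0],"rot":[0,0,0]},{"travel":[0,0,0],"rot":[0,0,0]},{"travel":[0,0,0],"rot":[0,0,0]},{"travel":[0,0,0],"rot":[0,0,0]},{"travel":[0,0,0],"rot":[0,0,0]},{"travel":[0,0,0],"rot":[0,0,0]},{"travel":[0,0,0],"rot":[0,0,0]}]'; python3 - <<'E'
from h import *
P,D,W=shot('wrist','w8'); st()
rect(W,box(W,420,500,80,150,76,95),'captop');rect(W,box(W,420,500,80,150,52,95),'cap');rect(W,box(W,420,500,80,150,10,55),'body')
P,D,W=shot('top');
rect(W,box(W,620,680,110,260,100,146),'drawer from top')
E
```

```text
time_s: 21.5
tcp_pos: [459.9, 117.8, 203.6]
tcp_rot: [0.0, 0.016, 1.0, 0.0]
force: [0.3, 0.3, 0.1]
opening: 84.9
grasp_force: 0.0
time_s: 22.3
tcp_pos: [461.0, 118.4, 203.5]
tcp_rot: [-0.0, 0.016, 1.0, -0.0]
force: [0.2, 0.2, -1.1]
opening: 85.1
grasp_force: 0.0
t 22.35 tcp [460.9 118.4 203.6] open 85.1 gf 0.0 F [-0.1 -0.1 -0. ]
[[-0.999, 0.032, -0.0], [0.032, 0.999, -0.0], [0.0, -0.0, -1.0]]
captop 233 [454.1 119.8] [13.6 13.1] 45.9 circ [454.  119.8] 6.9 z [77.4 81.3 82.8]
cap 518 [454.2 119.7] [21.2 21. ] 0.2 circ [454.4 119.7] 11.1 z [60.5 71.3 82.4]
body 371 [472.1 104.9] [23.8 71.6] 51.9 circ [471.7 104.3] 35.9 z [11.9 30.9 49.3]
drawer from top 267 [666.  183.3] [ 22.9 132.1] 2.0 circ [677.2 183.7] 66.0 z [105.5 124.  144.6]
```

```bash
python3 -m inch '[{"travel":[0.65,0.11,3],"rot":[0,0,0]},{"travel":[0,0,4],"rot":[0,0,0]},{"travel":[0,0,4],"rot":[0,0,0]},{"travel":[0,0,4],"rot":[0,0,0]},{"travel":[0,0,2],"rot":[0,0,0]},{"travel":[0,0,0.7],"rot":[0,0,0]},{"travel":[0,0,0],"rot":[0,0,0]},{"travel":[0,0,0],"rot":[0,0,0]}]' && python3 -m inch '[{"travel":[0,0,0],"rot":[0,0,0]},{"travel":[0,0,0],"rot":[0,0,0]},{"travel":[0,0,0],"rot":[0,0,0]},{"travel":[0,0,0],"rot":[0,0,0]},{"travel":[0,0,0],"rot":[0,0,0]},{"travel":[0,0,0],"rot":[0,0,0]},{"travel":[0,0,0],"rot":[0,0,0]},{"travel":[0,0,0],"rot":[0,0,0]}]' 1 30 && python3 -m inch '[{"travel":[0,0,-3],"rot":[0,0,0]},{"travel":[0,0,-4],"rot":[0,0,0]},{"travel":[0,0,-4],"rot":[0,0,0]},{"travel":[0,0,0],"rot":[0,0,0]},{"travel":[0,0,0],"rot":[0,0,0]},{"travel":[0,0,0],"rot":[0,0,0]},{"travel":[0,0,0],"rot":[0,0,0]},{"travel":[0,0,0],"rot":[0,0,0]}]'; python3 -c "
from h import *
st();print(read_state()['qpos'])
print(toTool([642.6-454.4,-28-119.7,0]))"
```

```text
time_s: 23.2
tcp_pos: [455.3, 119.9, 27.7]
tcp_rot: [0.001, 0.016, 1.0, 0.0]
force: [-0.7, 1.1, 0.4]
opening: 84.9
grasp_force: 0.0
time_s: 24.0
tcp_pos: [454.7, 119.7, 26.9]
tcp_rot: [0.0, 0.016, 1.0, 0.0]
force: [-0.5, -0.4, 5.8]
opening: 23.8
grasp_force: 29.2
time_s: 24.8
tcp_pos: [453.9, 119.5, 135.7]
tcp_rot: [-0.001, 0.016, 1.0, -0.0]
force: [0.1, 0.6, -0.2]
opening: 24.2
grasp_force: 29.6
t 24.8 tcp [453.9 119.5 135.7] open 24.2 gf 29.6 F [ 0.1  0.6 -0.2]
[[-0.999, 0.032, -0.002], [0.032, 0.999, -0.0], [0.002, -0.0, -1.0]]
[ 2.57445183e-01  1.92842705e-01 -3.05033808e-01  1.07452227e+00
  2.55134129e-06  2.89326106e-01]
[-19.28122023 -14.16260247  -0.02318685]
```

```bash
python3 -m inch '[{"travel":[-2.76,-2.03,0],"rot":[0,0,0]},{"travel":[-2.76,-2.03,0],"rot":[0,0,0]},{"travel":[-2.76,-2.03,0],"rot":[0,0,0]},{"travel":[-2.76,-2.03,0],"rot":[0,0,0]},{"travel":[-2.76,-2.03,0],"rot":[0,0,0]},{"travel":[0,0,0],"rot":[0,0,0]},{"travel":[0,0,0],"rot":[0,0,0]},{"travel":[0,0,0],"rot":[0,0,0]}]'; python3 - <<'E'
from h import *
W=np.load('/tmp/top.npz')['W']
for x in range(660,790,15):
    m=box(W,x,x+15,-100,50,50,300); print(x,m.sum(),np.round([W[m][:,1].min(),W[m][:,1].max(),W[m][:,2].max()]) if m.any() else '')
P,D,W=shot('wrist','w9'); np.savez('/tmp/w9',W=W,P=P); st()
m=box(W,530,700,-185,15,15,29); rect(W,m,'caddy')
hsv=cv2.cvtColor(P,cv2.COLOR_RGB2HSV);rect(W,m&(hsv[...,1]>90),'caddyply')
E
```

```text
time_s: 25.6
tcp_pos: [588.4, 14.2, 136.2]
tcp_rot: [-0.001, 0.016, 1.0, 0.0]
force: [-0.8, 0.0, -0.4]
opening: 23.9
grasp_force: 29.6
660 0 
675 0 
690 0 
705 0 
720 0 
735 72 [-40. -10. 111.]
750 170 [-48.  -2. 150.]
765 111 [-51.  -1. 152.]
780 23 [-46.  -6. 149.]
t 25.65 tcp [588.4  14.4 136.5] open 23.9 gf 29.6 F [ 0.4 -0.4 -0.2]
[[-1.0, 0.031, -0.001], [0.031, 1.0, 0.0], [0.001, 0.0, -1.0]]
caddy 5511 [606.4 -81.4] [136.7 175.2] 4.4 circ [606.  -81.6] 110.3 z [16.1 22.  24.4]
caddyply 4908 [606.4 -81.4] [136.7 175.2] 4.4 circ [606.  -81.6] 110.3 z [16.  22.  24.4]
```

View pics/w9.png

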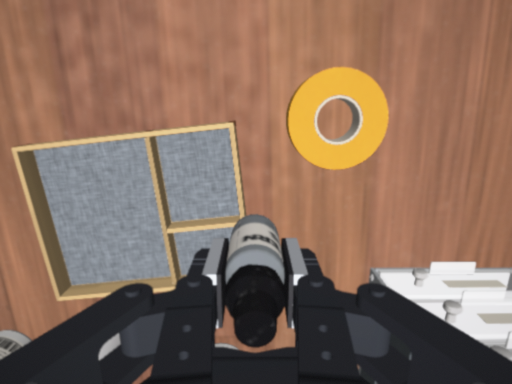

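The view shows the paint bottle held upright at (255,280). The caddy's narrow cell is at (205,245) and its middle-sized cell at (195,175).

```bash
python3 -m inch '[{"travel":[-2.8,-2,0],"rot":[0,0,0]},{"travel":[-2.72,-1.91,0],"rot":[0,0,0]},{"travel":[0,0,3],"rot":[0,0,0]},{"travel":[0,0,3],"rot":[0,0,0]},{"travel":[0,0,2],"rot":[0,0,0]},{"travel":[0,0,0.8],"rot":[0,0,0]},{"travel":[0,0,0],"rot":[0,0,0]},{"travel":[0,0,0],"rot":[0,0,0]}]'; python3 -m inch '[{"travel":[0,0,0.8],"rot":[0,0,0]},{"travel":[0,0,0.6],"rot":[0,0,0]},{"travel":[0,0,0.2],"rot":[0,0,0]},{"travel":[0,0,0],"rot":[0,0,0]},{"travel":[0,0,0],"rot":[0,0,0]},{"travel":[0,0,0],"rot":[0,0,0]},{"travel":[0,0,0],"rot":[0,0,0]},{"travel":[0,0,0],"rot":[0,0,0]}]'
```

```text
time_s: 26.45
tcp_pos: [643.6, -26.7, 49.9]
tcp_rot: [0.001, 0.016, 1.0, -0.0]
force: [0.6, 0.5, 0.6]
opening: 24.1
grasp_force: 29.6
time_s: 27.25
tcp_pos: [643.2, -27.1, 32.8]
tcp_rot: [0.0, 0.016, 1.0, 0.0]
force: [0.1, -0.2, -0.1]
opening: 24.0
grasp_force: 29.6
```

```bash
python3 -m inch '[{"travel":[0,0,0],"rot":[0,0,0]},{"travel":[0,0,0],"rot":[0,0,0]},{"travel":[0,0,0],"rot":[0,0,0]},{"travel":[0,0,0],"rot":[0,0,0]},{"travel":[0,0,-2],"rot":[0,0,0]},{"travel":[0,0,-4],"rot":[0,0,0]},{"travel":[0,0,-4],"rot":[0,0,0]},{"travel":[0,0,-4.5],"rot":[0,0,0]}]' 4.5 40 && python3 -m inch '[{"travel":[0,-3.79,-0.4],"rot":[0,0,0]},{"travel":[0,-3.79,0],"rot":[0,0,0]},{"travel":[0,-3.79,0],"rot":[0,0,0]},{"travel":[0,-3.79,0],"rot":[0,0,0]},{"travel":[0,-3.79,0],"rot":[0,0,0]},{"travel":[0,-3.79,0],"rot":[0,0,0]},{"travel":[-0.1,-3.79,0],"rot":[0,0,0]},{"travel":[0,0,0],"rot":[0,0,-7]}]' 8.5 40 && python3 -m inch '[{"travel":[0,0,0],"rot":[0,0,-7]},{"travel":[0,0,0],"rot":[0,0,-7]},{"travel":[0,0,0],"rot":[0,0,-7]},{"travel":[0,0,0],"rot":[0,0,0]},{"travel":[0,0,0],"rot":[0,0,0]},{"travel":[0,0,0],"rot":[0,0,0]},{"travel":[0,0,0],"rot":[0,0,0]},{"travel":[0,0,0],"rot":[0,0,0]}]'; python3 - <<'E'
from h import *
P,D,W=shot('wrist','w10'); st()
rect(W,box(W,590,680,-345,-240,36,46),'glue');rect(W,box(W,590,680,-345,-240,56,70),'cap')
P,D,W=shot('top')
rect(W,box(W,610,680,-60,10,45,100),'paint');rect(W,box(W,610,680,-60,10,78,100),'paint top')
E
```

```text
time_s: 28.05
tcp_pos: [642.5, -27.0, 178.7]
tcp_rot: [-0.001, 0.016, 1.0, 0.0]
force: [1.1, 0.3, 0.4]
opening: 45.0
grasp_force: 0.0
time_s: 28.85
tcp_pos: [634.7, -296.8, 180.8]
tcp_rot: [-0.0, -0.043, 0.999, -0.0]
force: [-0.4, 0.7, -0.1]
opening: 85.2
grasp_force: 0.0
time_s: 29.65
tcp_pos: [635.6, -292.2, 181.6]
tcp_rot: [0.0, -0.226, 0.974, -0.0]
force: [-0.1, -0.4, -0.7]
opening: 84.8
grasp_force: 0.0
t 29.7 tcp [ 635.6 -292.2  181.6] open 84.9 gf 0.0 F [-0.2 -0.6 -0.9]
[[-0.898, -0.44, -0.0], [-0.44, 0.898, 0.0], [0.0, 0.0, -1.0]]
glue 879 [ 635.1 -291.7] [39.8 39.9] 25.7 circ [ 635.5 -292.2] 24.2 z [36.2 38.1 41.3]
cap 670 [ 635.7 -291.6] [24.1 22.1] 26.2 circ [ 635.8 -291.6] 12.1 z [59.7 61.8 63. ]
paint 68 [641.5 -28.7] [19.9 22. ] 0.2 circ [642.7 -28.6] 12.2 z [50.7 72.2 87.8]
paint top 24 [642.4 -28. ] [11.7 11.3] 46.3 circ [642.5 -27.9] 6.8 z [83.  85.8 88.2]
```

```bash
python3 -m inch '[{"travel":[0,0,3],"rot":[0,0,0]},{"travel":[0,0,4],"rot":[0,0,0]},{"travel":[0,0,4],"rot":[0,0,0]},{"travel":[0,0,3],"rot":[0,0,0]},{"travel":[0,0,1.6],"rot":[0,0,0]},{"travel":[0,0,0],"rot":[0,0,0]},{"travel":[0,0,0],"rot":[0,0,0]},{"travel":[0,0,0],"rot":[0,0,0]}]' && python3 -m inch '[{"travel":[0,0,0],"rot":[0,0,0]},{"travel":[0,0,0],"rot":[0,0,0]},{"travel":[0,0,0],"rot":[0,0,0]},{"travel":[0,0,0],"rot":[0,0,0]},{"travel":[0,0,0],"rot":[0,0,0]},{"travel":[0,0,0],"rot":[0,0,0]},{"travel":[0,0,0],"rot":[0,0,0]},{"travel":[0,0,0],"rot":[0,0,0]}]' 2.5 40 && python3 -m inch '[{"travel":[0,0,-3],"rot":[0,0,0]},{"travel":[0,0,-4],"rot":[0,0,0]},{"travel":[0,0,-4],"rot":[0,0,0]},{"travel":[0,0,0],"rot":[0,0,7.25]},{"travel":[0,0,0],"rot":[0,0,7.25]},{"travel":[0,0,0],"rot":[0,0,7.2]},{"travel":[0,0,0],"rot":[0,0,0]},{"travel":[0,0,0],"rot":[0,0,0]}]'; python3 -c "
from h import *
st(); print(toTool(np.array([576.5,-31.6,0])-[*pose()[:2,3],0]))"
```

```text
time_s: 30.55
tcp_pos: [636.5, -292.6, 27.3]
tcp_rot: [0.001, -0.226, 0.974, -0.001]
force: [-0.1, 0.3, 0.1]
opening: 85.3
grasp_force: 0.0
time_s: 31.35
tcp_pos: [635.9, -292.4, 26.3]
tcp_rot: [0.0, -0.226, 0.974, -0.0]
force: [-1.8, 0.4, 6.7]
opening: 40.5
grasp_force: 40.4
time_s: 32.15
tcp_pos: [635.6, -292.2, 135.6]
tcp_rot: [-0.0, -0.041, 0.999, 0.0]
force: [-1.0, 0.7, -0.2]
opening: 40.3
grasp_force: 40.9
t 32.15 tcp [ 635.6 -292.2  135.6] open 40.3 gf 40.9 F [-1.   0.7 -0.2]
[[-0.997, -0.082, -0.0], [-0.082, 0.997, 0.0], [0.0, 0.0, -1.0]]
[3.75862290e+00 2.64585859e+01 7.19128352e-04]
```

```bash
python3 -m inch '[{"travel":[0.54,3.78,0],"rot":[0,0,0]},{"travel":[0.54,3.78,0],"rot":[0,0,0]},{"travel":[0.54,3.78,0],"rot":[0,0,0]},{"travel":[0.54,3.78,0],"rot":[0,0,0]},{"travel":[0.54,3.78,0],"rot":[0,0,0]},{"travel":[0.54,3.78,0],"rot":[0,0,0]},{"travel":[0.54,3.78,0],"rot":[0,0,0]},{"travel":[0,0,0],"rot":[0,0,0]}]' && python3 -m inch '[{"travel":[0,0,3],"rot":[0,0,0]},{"travel":[0,0,3],"rot":[0,0,0]},{"travel":[0,0,2],"rot":[0,0,0]},{"travel":[0,0,0.8],"rot":[0,0,0]},{"travel":[0,0,0],"rot":[0,0,0]},{"travel":[0,0,0],"rot":[0,0,0]},{"travel":[0,0,0],"rot":[0,0,0]},{"travel":[0,0,0],"rot":[0,0,0]}]'
python3 - <<'E'
from h import *
P,D,W=shot('wrist','w11'); st()
E
```

```text
time_s: 32.95
tcp_pos: [576.4, -27.6, 136.0]
tcp_rot: [-0.0, -0.043, 0.999, 0.0]
force: [1.3, -0.5, -0.6]
opening: 40.3
grasp_force: 40.9
time_s: 33.75
tcp_pos: [577.9, -31.5, 48.6]
tcp_rot: [0.001, -0.039, 0.999, -0.0]
force: [0.2, 0.5, -0.6]
opening: 40.3
grasp_force: 40.9
t 33.8 tcp [577.8 -31.4  48.4] open 40.7 gf 40.9 F [-0.9 -0.6 -1.1]
[[-0.997, -0.078, 0.001], [-0.078, 0.997, -0.0], [-0.001, -0.0, -1.0]]
```

View pics/w11.png

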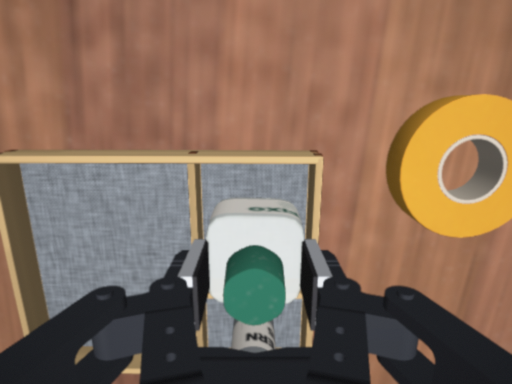

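The view shows the glue bottle between the pads at (255,240), centred over the middle-sized cell with the paint beyond it. I'll lower and release it.

```bash
python3 -m inch '[{"travel":[0,0,0.8],"rot":[0,0,0]},{"travel":[0,0,0.6],"rot":[0,0,0]},{"travel":[0,0,0.3],"rot":[0,0,0]},{"travel":[0,0,0],"rot":[0,0,0]},{"travel":[0,0,0],"rot":[0,0,0]},{"travel":[0,0,0],"rot":[0,0,0]},{"travel":[0,0,0],"rot":[0,0,0]},{"travel":[0,0,0],"rot":[0,0,0]}]' && python3 -m inch '[{"travel":[0,0,0],"rot":[0,0,0]},{"travel":[0,0,0],"rot":[0,0,0]},{"travel":[0,0,0],"rot":[0,0,0]},{"travel":[0,0,0],"rot":[0,0,0]},{"travel":[0,0,-2],"rot":[0,0,0]},{"travel":[0,0,-4],"rot":[0,0,0]},{"travel":[0,0,-4],"rot":[0,0,0]},{"travel":[0,0,-4.5],"rot":[0,0,0]}]' 5.6 40 && python3 -m inch '[{"travel":[2.58,-3.09,0],"rot":[0,0,0]},{"travel":[2.58,-3.09,0],"rot":[0,0,0]},{"travel":[2.58,-3.09,0],"rot":[0,0,0]},{"travel":[2.58,-3.09,0],"rot":[0,0,0]},{"travel":[2.58,-3.09,0],"rot":[0,0,0]},{"travel":[2.58,-3.09,0],"rot":[0,0,0]},{"travel":[0,0,0],"rot":[0,0,-7]},{"travel":[0,0,0],"rot":[0,0,-7]}]' 8.5 && python3 -m inch '[{"travel":[0,0,0],"rot":[0,0,0]},{"travel":[0,0,0],"rot":[0,0,0]},{"travel":[0,0,0],"rot":[0,0,0]},{"travel":[0,0,0],"rot":[0,0,0]},{"travel":[0,0,0],"rot":[0,0,0]},{"travel":[0,0,0],"rot":[0,0,0]},{"travel":[0,0,0],"rot":[0,0,0]},{"travel":[0,0,0],"rot":[0,0,0]}]'
python3 - <<'E'
from h import *
P,D,W=shot('wrist','w12'); st(); np.savez('/tmp/w12',W=W,P=P)
hsv=cv2.cvtColor(P,cv2.COLOR_RGB2HSV)
red=((hsv[...,0]<8)|(hsv[...,0]>172))&(hsv[...,1]>170)&(hsv[...,2]>100)
m=box(W,370,510,-275,-185,4.5,20); rect(W,m,'all'); rect(W,m&red,'red'); rect(W,m&~red&box(W,440,510,-275,-185,0,30),'steel')
P,D,W=shot('top')
rect(W,box(W,540,615,-75,5,30,46),'glue');rect(W,box(W,540,615,-75,5,56,75),'gluecap');rect(W,box(W,620,680,-60,10,78,100),'paint top')
E
```

```text
time_s: 34.6
tcp_pos: [577.3, -31.4, 30.5]
tcp_rot: [-0.0, -0.039, 0.999, -0.0]
force: [-0.0, -0.7, -0.6]
opening: 40.2
grasp_force: 41.4
time_s: 35.4
tcp_pos: [576.7, -31.4, 176.7]
tcp_rot: [-0.001, -0.039, 0.999, 0.0]
force: [0.3, 0.2, -0.4]
opening: 55.8
grasp_force: 0.0
time_s: 36.2
tcp_pos: [436.7, -229.3, 175.8]
tcp_rot: [0.0, -0.162, 0.987, -0.0]
force: [-0.3, 0.2, 0.2]
opening: 84.7
grasp_force: 0.0
time_s: 37.0
tcp_pos: [437.5, -228.3, 175.6]
tcp_rot: [-0.0, -0.16, 0.987, 0.0]
force: [1.1, -0.0, -1.0]
opening: 85.1
grasp_force: 0.0
t 37.05 tcp [ 437.5 -228.3  175.6] open 85.0 gf 0.0 F [-0.3 -1.1 -0.7]
[[-0.949, -0.317, 0.0], [-0.317, 0.949, 0.0], [-0.0, 0.0, -1.0]]
all 2137 [ 437.9 -227.9] [107.8  43.6] 18.6 circ [ 436.5 -228.4] 55.4 z [ 5.8  8.2 10. ]
red 1528 [ 424.6 -231.9] [78.4 42.4] 18.6 circ [ 422.7 -232.6] 41.6 z [ 6.8  8.7 10.2]
steel 470 [ 458.6 -217.9] [60.1 30.6] 30.2 circ [ 464.5 -228.1] 30.3 z [5.5 7.  8.4]
glue 164 [576.3 -32.5] [41.7 42. ] 89.8 circ [576.3 -32.6] 25.9 z [35.8 41.1 44.7]
gluecap 63 [576.7 -32.5] [22.9 21.8] 63.5 circ [577.3 -32.6] 12.1 z [60.5 66.5 69.2]
paint top 26 [642.  -28.5] [12.5 11.4] 46.2 circ [642.3 -28.1] 7.0 z [79.8 85.3 88.3]
```

View pics/w12.png

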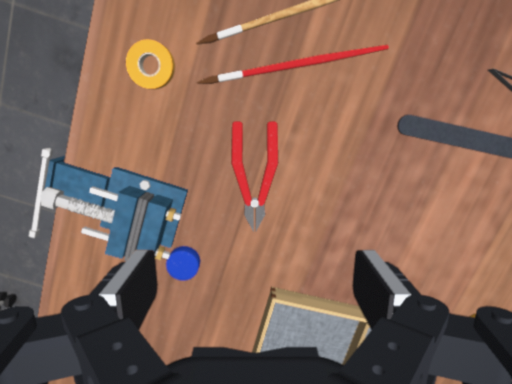

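```bash
python3 - <<'E'
from h import *
W=np.load('/tmp/w12.npz')['W']; a=np.deg2rad(18.6); g=np.array([428.4,-231.1])
d=W[...,:2]-g; u=d@[np.cos(a),np.sin(a)]; v=d@[-np.sin(a),np.cos(a)]; z=W[...,2]
for zz in (5,60,90):
  for lo,hi in ((-50,-14),(-14,14),(14,30),(30,50)):
    m=(u>lo)&(u<hi)&(z>zz)&(z<170)&(abs(v)<110)&(abs(v)>26)
    print(zz,lo,hi,m.sum(),np.round([v[m][v[m]<0].max() if (m&(v<0)).any() else -999, v[m][v[m]>0].min() if (m&(v>0)).any() else 999, z[m].max()] if m.any() else []))
print(toTool([428.4-437.5,-231.1+228.3,0]))
E
```

```text
5 -50 -14 0 []
5 -14 14 393 [-87. 999.  62.]
5 14 30 1581 [-65. 999.  62.]
5 30 50 1176 [-63. 999.  63.]
60 -50 -14 0 []
60 -14 14 55 [-95. 999.  62.]
60 14 30 480 [-72. 999.  62.]
60 30 50 566 [-75. 999.  63.]
90 -50 -14 0 []
90 -14 14 0 []
90 14 30 0 []
90 30 50 0 []
[9.51833743e-01 2.26390264e-02 6.47130656e-06]
```

The view shows the cutter at (255,175), aligned with the tool, and the vise is clear of the fingers.

```bash
python3 -m inch '[{"travel":[0.95,0.02,4],"rot":[0,0,0]},{"travel":[0,0,4],"rot":[0,0,0]},{"travel":[0,0,4],"rot":[0,0,0]},{"travel":[0,0,3.5],"rot":[0,0,0]},{"travel":[0,0,1.5],"rot":[0,0,0]},{"travel":[0,0,0.5],"rot":[0,0,0]},{"travel":[0,0,0],"rot":[0,0,0]},{"travel":[0,0,0],"rot":[0,0,0]}]' 6.5 && python3 -m inch '[{"travel":[0,0,0],"rot":[0,0,0]},{"travel":[0,0,0],"rot":[0,0,0]},{"travel":[0,0,0],"rot":[0,0,0]},{"travel":[0,0,0],"rot":[0,0,0]},{"travel":[0,0,0],"rot":[0,0,0]},{"travel":[0,0,0],"rot":[0,0,0]},{"travel":[0,0,0],"rot":[0,0,0]},{"travel":[0,0,0],"rot":[0,0,0]}]' 2.5 50
```

```text
time_s: 37.9
tcp_pos: [429.1, -231.5, 1.6]
tcp_rot: [0.001, -0.161, 0.987, -0.0]
force: [-0.2, 0.2, 1.0]
opening: 64.8
grasp_force: 0.0
time_s: 38.7
tcp_pos: [429.1, -231.5, 1.9]
tcp_rot: [0.001, -0.161, 0.987, -0.001]
force: [-3.1, 2.0, 15.8]
opening: 40.9
grasp_force: 48.4
```

```bash
python3 -m inch '[{"travel":[0,0,-2],"rot":[0,0,0]},{"travel":[0,0,-4],"rot":[0,0,0]},{"travel":[0,0,-4],"rot":[0,0,0]},{"travel":[0,0,-2],"rot":[0,0,0]},{"travel":[0,0,0],"rot":[0,0,7.1]},{"travel":[0,0,0],"rot":[0,0,7.1]},{"travel":[0,0,0],"rot":[0,0,0]},{"travel":[0,0,0],"rot":[0,0,0]}]' && python3 -m inch '[{"travel":[-2.98,1.72,0],"rot":[0,0,0]},{"travel":[-2.98,1.72,0],"rot":[0,0,0]},{"travel":[-2.98,1.72,0],"rot":[0,0,0]},{"travel":[-2.98,1.72,0],"rot":[0,0,0]},{"travel":[-2.98,1.72,0],"rot":[0,0,0]},{"travel":[-2.98,1.72,0],"rot":[0,0,0]},{"travel":[0,0,0],"rot":[0,0,0]},{"travel":[0,0,0],"rot":[0,0,0]}]'
python3 - <<'E'
from h import *
P,D,W=shot('wrist','w13'); st()
hsv=cv2.cvtColor(P,cv2.COLOR_RGB2HSV)
red=((hsv[...,0]<8)|(hsv[...,0]>172))&(hsv[...,1]>170)&(hsv[...,2]>100)
rect(W,box(W,500,720,-200,-40,95,150)&red,'red')
E
```

```text
time_s: 39.5
tcp_pos: [428.4, -231.1, 120.8]
tcp_rot: [0.0, -0.039, 0.999, -0.0]
force: [0.0, 0.6, -1.0]
opening: 40.3
grasp_force: 50.6
time_s: 40.3
tcp_pos: [599.0, -114.4, 120.1]
tcp_rot: [-0.0, -0.039, 0.999, 0.0]
force: [-0.8, -0.1, -0.7]
opening: 40.1
grasp_force: 50.7
t 40.35 tcp [ 598.5 -114.9  120.3] open 40.6 gf 50.7 F [-0.3 -0.5 -1.2]
[[-0.997, -0.077, -0.001], [-0.077, 0.997, -0.0], [0.001, 0.0, -1.0]]
red 6377 [ 594.2 -114.1] [79.2 42.5] 4.4 circ [ 592.4 -114.2] 42.0 z [124.3 126.4 128. ]
```

View pics/w13.png

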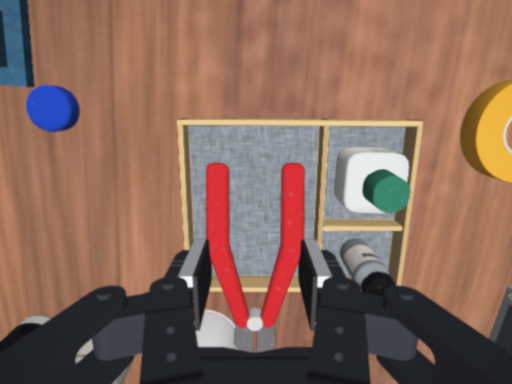

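The view shows the cutter held level at (255,250), lined up over the wide cell. The glue (375,180) and paint (365,265) are standing in their cells. I'll lower the cutter.

```bash
python3 -m inch '[{"travel":[-0.1,-0.1,3],"rot":[0,0,0]},{"travel":[0,0,3],"rot":[0,0,0]},{"travel":[0,0,2.5],"rot":[0,0,0]},{"travel":[0,0,1.5],"rot":[0,0,0]},{"travel":[0,0,0.8],"rot":[0,0,0]},{"travel":[0,0,0.4],"rot":[0,0,0]},{"travel":[0,0,0],"rot":[0,0,0]},{"travel":[0,0,0],"rot":[0,0,0]}]' && python3 -m inch '[{"travel":[0,0,0],"rot":[0,0,0]},{"travel":[0,0,0],"rot":[0,0,0]},{"travel":[0,0,0],"rot":[0,0,0]},{"travel":[0,0,0],"rot":[0,0,0]},{"travel":[0,0,-2],"rot":[0,0,0]},{"travel":[0,0,-4],"rot":[0,0,0]},{"travel":[0,0,-4],"rot":[0,0,0]},{"travel":[0,0,-4],"rot":[0,0,0]}]' 5.2 40 && python3 -m inch '[{"travel":[4,0,-1],"rot":[0,0,0]},{"travel":[4,0,-1],"rot":[0,0,0]},{"travel":[4,0,-1],"rot":[0,0,0]},{"travel":[3,0,-1],"rot":[0,0,0]},{"travel":[0,0,0],"rot":[0,0,0]},{"travel":[0,0,0],"rot":[0,0,0]},{"travel":[0,0,0],"rot":[0,0,0]},{"travel":[0,0,0],"rot":[0,0,0]}]'
python3 - <<'E'
from h import *
st()
P,D,W=shot('top','top2')
rect(W,box(W,540,615,-75,5,30,46),'glue');rect(W,box(W,540,615,-75,5,56,75),'gluecap');rect(W,box(W,620,680,-60,10,78,100),'paint top')
hsv=cv2.cvtColor(P,cv2.COLOR_RGB2HSV)
red=((hsv[...,0]<8)|(hsv[...,0]>172))&(hsv[...,1]>150)&(hsv[...,2]>80)
rect(W,box(W,530,690,-190,-60,-5,40)&red,'cutter red')
rect(W,box(W,620,680,110,260,100,146),'drawer from top')
cv2.imwrite('pics/top2c.png',cv2.resize(P[100:260,110:370],None,fx=3,fy=3)[:,:,::-1])
E
```

```text
time_s: 41.15
tcp_pos: [600.5, -116.0, 9.5]
tcp_rot: [0.001, -0.037, 0.999, -0.0]
force: [1.2, -0.5, -0.8]
opening: 40.6
grasp_force: 50.7
time_s: 41.95
tcp_pos: [599.7, -115.7, 150.2]
tcp_rot: [-0.0, -0.037, 0.999, 0.0]
force: [1.3, -0.4, -0.5]
opening: 51.9
grasp_force: 0.0
time_s: 42.75
tcp_pos: [451.0, -126.9, 188.1]
tcp_rot: [-0.0, -0.037, 0.999, 0.0]
force: [-0.6, -0.4, 0.0]
opening: 52.0
grasp_force: 0.0
t 42.75 tcp [ 451.  -126.9  188.1] open 52.0 gf 0.0 F [-0.6 -0.4  0. ]
[[-0.997, -0.075, -0.001], [-0.075, 0.997, 0.0], [0.001, 0.0, -1.0]]
glue 165 [576.2 -32.5] [41.8 41.9] 89.7 circ [576.4 -32.6] 25.9 z [36.6 41.2 44.7]
gluecap 64 [576.6 -32.4] [22.9 22. ] 62.4 circ [577.3 -32.7] 12.2 z [60.4 66.5 69.3]
paint top 24 [641.9 -28.4] [12.8 11.4] 43.5 circ [642.1 -27.9] 7.0 z [82.6 86.1 88. ]
cutter red 171 [ 597.3 -116.3] [76.  42.5] 6.9 circ [ 595.8 -117.8] 40.2 z [ 9.8 13.1 16.2]
drawer from top 261 [665.9 183. ] [ 23.2 131.6] 2.2 circ [673.  183.3] 65.9 z [107.2 124.2 144.3]
```

View pics/top2c.png

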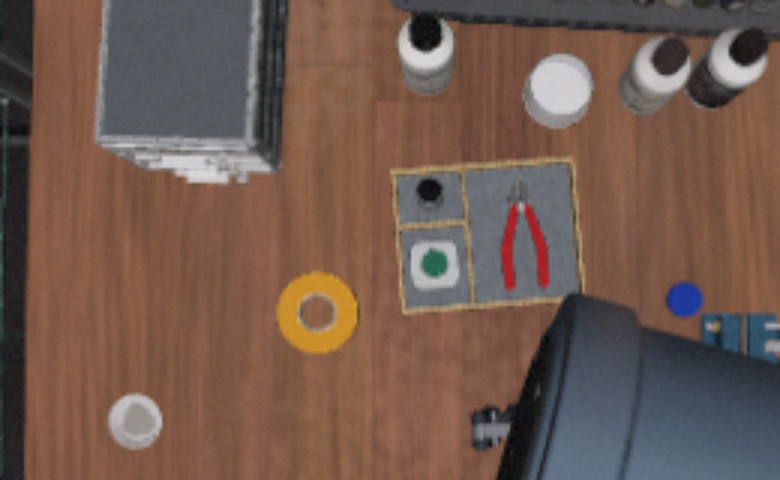

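The overhead view shows the cutter (525,235), glue (435,262) and paint (430,192), each in its own cell. The drawer looks shut at (190,160). One closer check of the drawer from the wrist.

```bash
python3 -m inch '[{"travel":[-0.5,3.77,-0.5],"rot":[0,0,0]},{"travel":[-0.5,3.77,-0.5],"rot":[0,0,0]},{"travel":[-2,3.77,0],"rot":[0,0,0]},{"travel":[-2,3.77,0],"rot":[0,0,0]},{"travel":[-2,3.77,0],"rot":[0,0,0]},{"travel":[-2,3.77,0],"rot":[0,0,0]},{"travel":[-2,3.77,0],"rot":[0,0,0]},{"travel":[-2,3.77,0],"rot":[0,0,0]}]' && python3 -m inch '[{"travel":[0,0,0],"rot":[0,0,0]},{"travel":[0,0,0],"rot":[0,0,0]},{"travel":[0,0,0],"rot":[0,0,0]},{"travel":[0,0,0],"rot":[0,0,0]},{"travel":[0,0,0],"rot":[0,0,0]},{"travel":[0,0,0],"rot":[0,0,0]},{"travel":[0,0,0],"rot":[0,0,0]},{"travel":[0,0,0],"rot":[0,0,0]}]'
python3 - <<'E'
from h import *
P,D,W=shot('wrist','w14'); st()
for n,z0,z1 in (('roofedge',148,153),('top panel',116,138),('mid',72,92),('low',28,45)):
    m=box(W,600,720,150,225,z0,z1); x=W[m][:,0]+0.031*(W[m][:,1]-188)*-1
    print(n,m.sum(),np.round(np.percentile(x,[1,10,25,50,75]),1) if m.any() else '')
E
```

```text
time_s: 43.6
tcp_pos: [558.2, 185.6, 197.9]
tcp_rot: [-0.0, -0.038, 0.999, -0.0]
force: [0.4, -0.8, 0.4]
opening: 51.7
grasp_force: 0.0
time_s: 44.4
tcp_pos: [557.6, 183.3, 198.7]
tcp_rot: [0.0, -0.037, 0.999, 0.0]
force: [-0.1, -0.0, 0.1]
opening: 51.8
grasp_force: 0.0
t 44.45 tcp [557.6 183.4 198.7] open 52.1 gf 0.0 F [0.9 0.6 0.2]
[[-0.997, -0.074, 0.0], [-0.074, 0.997, 0.0], [-0.0, 0.0, -1.0]]
roofedge 0 
top panel 1085 [655.4 667.7 668.3 668.6 669. ]
mid 1084 [656.9 668.8 669.3 669.6 670. ]
low 628 [656.5 669.  669.4 669.7 670. ]
```

```bash
python3 -c "
from station import *
print(hand_in())"
```

```text
the job is handed in; nothing more can be done
None
```

I handed the job in at about 44 s. The tape and cup are side by side in the shut top drawer, its front within about 1 mm of the other two. The cutter, glue and paint are each in the right caddy cell. `hand_in()` returned no verdict.

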